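# Close a casting-frame joint and trace it with a stylus

## Task

Push the loose wooden strip square and flush into the corner of the casting frame, against both fixed boards. Then check the joint between the strip and the long board: take the blue ball stylus from its rest and guide its ball slowly, a few centimetres a second, along the joint in one pass from the corner end to the open end, keeping it in the angle between the strip's top and the long board. Lay the stylus back in the notches of its rest, and do not disturb the two unfired cups.

Things in the scene. Friction and masses are not known exactly. Their poses are not given: they have to be found in the camera images.
- frame: Corner of a casting frame, fixed to the bench: two orange-brown boards 18 mm thick, 42 mm high, in an L. Origin at the inner corner, at bench height. Long board's inner face: plane x = 0, from y = 0 (corner end) to y = 160 mm (open end). End board's inner face: plane y = 0, along -x for 100 mm. The strip belongs at x < 0, y > 0; seated, its origin is at x = -15, y = 90.
- joint_start (a point): Point of the joint at the corner end, where the tracing pass begins: on the long board's inner face, 28 mm up (the strip's top), 18 mm from the end board. A ball lying in the joint has its centre 4 mm out from the face (-x of the frame) and 4 mm higher.
- joint_end (a point): Point of the joint near its open end, where the pass finishes: same face and height, 146 mm from the end board. The joint is straight between the two points.
- strip: Loose sawn pale wooden strip, 30 mm (x) by 180 mm (y) by 28 mm high, 0.15 kg; origin at the centre of its underside, long axis y. It is alike when turned by half a turn. Seated, it juts 20 mm past the open end of the long board.
- stylus: Cranked ball stylus: a square blue handle 110 mm long (along x, from -55 to +55) and 16 by 16 mm in section, with a brass ferrule and a thin steel stem at its +x end that turns straight down. Origin at the middle of the handle; grasp there from above, across y. It starts in its rest, 83 mm above the bench.
- stylus_tip (a point): Centre of the 8 mm steel ball at the lower end of the stylus's stem: 70 mm ahead of the handle's middle (+x of the stylus) and 55 mm below it.
- rest: Dark wooden rest fixed to the bench, foot 100 by 56 by 10 mm, with two uprights 10 mm thick at x = -36 and +36 mm, each with a flaring notch open at the top: floor 75 mm above the bench, 21 mm wide there, 34 mm at the top, 90 mm up. Origin at the centre of its underside; the handle lies along its x, its middle over the origin, 83 mm up.
- cup_a: Unfired clay-grey cup with a bare rim, 69 mm across and 68 mm high; origin at the centre of its underside. A bystander.
- cup_b: Unfired clay-grey waisted cup, 66 mm across and 76 mm high; origin at the centre of its underside. A bystander.
There are look-alikes about, which are no part of the job. What is shaped like the rest but orange is not meant.

How it is judged:
By the outcome, as a careful person would: the job done as asked, in the order asked, and still so for the second after the job is handed in, with the robot touching nothing.
It also fails if it takes over 72 s, if anything falls off the work surface, if the arm or the gripper's body presses on something with over 40 N, if the wrist force passes 120 N, or if a joint passes its speed limit or range.

## Robot

A 6-joint arm with a two-finger parallel gripper is mounted at the origin on the work surface; the furniture and walls round the work are solid. World frame = base frame: x ahead of the robot, y to its left, z up, the work surface at z = 0. Lengths are in m, angles in degrees, forces in N, time in s.
With the tool pointing down it reaches from about 0.325 to 0.9 m from the base axis. Payload 6.1 kg.
Tool frame: the origin (TCP) lies at the very end of the fingers, on their centre line; the grasp point (between the pads) lies 19 mm behind it; z points along the fingers, y is the line along which they close (so a half turn about z gives the same grasp; the last joint's range is limited). The gripper opens to 87 mm and grips with 3 to 60 N. Pads are 19 mm wide; open, the fingers measure 117 mm over their backs; the gripper's body (75 mm by 190 mm) begins 51 mm behind the grasp point.
Start: joints at [-71.511, 12.628, 87.462, -0, 79.91, -7.225], TCP at [0.271, -0.563, 0.223] pointing down, gripper open.
Joint ranges: [-170.65, 170.65], [-52.31, 119.04], [5.05, 147.46], [-71.25, 251.25], [11.57, 151.72], [-153.62, 153.62]. Speed limits (degrees/s): [147.25, 147.25, 172.46, 180, 180, 180].

## Interface

Orientations are given as a 3x3 rotation matrix whose columns are the frame's x, y, z axes.
In Python, from workcell import readout, vision, job gives the robot as it stands.
- The arm moves only by the tool move_arm, never from a script. Its argument "moves" is text: rows parted by semicolons, each of 7 numbers parted by spaces: the opening, from 0 (shut) to 1 (fully open), then the shift along the tool's x, y, z in cm, then the turn, a rotation vector about the tool's x, y, z in rad. A call has 1 to 8 rows; each row shifts and turns the commanded pose from where the row before left it, along the tool's axes as they then stand; what a row does not reach is not made up. A row lasts 1/8 s, in which the tool goes at most 62.5 mm and 10.7 degrees, less where a joint would pass 70% of its speed; a pose out of reach is approached as far as the arm can. A call with a gripper value outside its range is refused whole. The fingers move at their own pace and stop on an object; the grip force is fixed at half the most. Time passes only in rows, so rows that do not move let the fingers close. It gives the time, the measured TCP pose, the force, the opening and the grip force at its end, in the units of the state.
- readout.get_state(): the state, without advancing time (a new reading comes with each control period).
- vision.snapshot(name): name is "scene" or "side" or "wrist"; returns the picture (400x640x3 uint8, red, green, blue); there is no depth.
- vision.calibration(name): a dict with "fx", "fy", "cx", "cy" (pixels), "R" (3x3) and "t" (3): a world point X has camera coordinates R X + t; the wrist camera has in their place "tool_from_camera" (4x4, takes a point from camera to tool coordinates, whose origin is the TCP and whose axes are the flange's). Camera axes: x right, y down, z forward; pixel columns grow to the right and rows downward; lengths in m; the calibration is good to about 2 mm. A picture is of the moment at which its call begins: read the wrist's pose just before it. calibration takes no time and is no camera call.
- job.finish_job(): hands the job in; it is judged then, once.
Trained networks look in the newest picture that a camera, given by its name, has taken for a name from the list of things; names that differ only in an ending like _2 or _b are one class to them, and where a whole thing is asked for, a point or a joint stands for the part that bears it (a point fixed in the world has none). Each returns a list of dicts, best first, with "confidence" (0 to 1); they miss things now and then, are a little off and sometimes report something else, mostly with a low value. They report only what shows in the picture. A call takes as long as a camera call. They do not tell look-alikes from the thing itself.
- vision.boxes_of(label, camera): "pixel" ([column, row] in pixels, amid what is visible of it).
- vision.regions_of(label, camera): "region" (400x640 bool, what is visible of it) and "pixel" ([column, row] in pixels, amid what is visible of it).
- vision.spot_point(label, camera): "pixel" ([column, row] in pixels: a listed point, or the origin of a listed thing).
The state is a dict: "clock": time; "q": joint angles; "qvel": joint speeds; "joint_efforts": joint torques, N m; "tool_pos": TCP position; "orientation": TCP orientation; "force": force on the tool from outside, world axes, zero at the start; "moment": the same for the moment, N m; "finger_gap": opening from 0.0 (shut) to 1.0 (fully open); "grasp_force": force on a finger pad.
Only numpy, scipy, OpenCV 4.12 (cv2) and the standard library are available. Lean on these libraries where they do the work, as an engineer would, in place of code of your own. Each camera call takes 0.05 s, during which the arm holds its last target. There are 200 camera calls.

## Working session

There is one attempt and no reset: what is moved stays moved. The work goes in short steps, Python scripts to look and compute and a tool call to move; the robot and the scene stay as the last step left them, time stands still between calls to the robot, and variables do not carry over. Pictures are saved under pics/ and viewed, at most 10 in all, crops included, and the job is handed in when it is done.

Besides the shell and the picture viewer there is one more tool, called after "Call:" in YAML: its name, and indented under it one key for each argument. move_arm: Moves the arm, as the interface text tells. Its arguments: {"type":"object","properties":{"moves":{"type":"string"}},"required":["moves"]}

```bash
mkdir -p pics; ls; python3 - <<'E'
from workcell import readout, vision
import cv2, numpy as np
np.set_printoptions(precision=4,suppress=True)
ims=[]
for c in ("scene","side"):
    im=vision.snapshot(c); cv2.imwrite(f"pics/{c}0.png",im[:,:,::-1])
    k=vision.calibration(c); print(c,k["fx"],k["fy"],k["cx"],k["cy"]); print(k["R"],k["t"])
    for l in ("frame","joint_start","joint_end","strip","stylus","stylus_tip","rest","cup_a","cup_b"):
        print(l,[(np.round(d["pixel"],1).tolist(),round(d["confidence"],2)) for d in vision.spot_point(l,c)])
print(readout.get_state())
E
```

```text
pics
scene 514.6382752433448 514.6382752433448 322.0527416361028 207.1212161496561
[[-0.7782 -0.6279 -0.0085]
 [-0.4809  0.6046 -0.635 ]
 [ 0.4039 -0.4901 -0.7724]] [0.3938 0.2391 1.5538]
frame [([392.4, 151.2], 0.94), ([269.8, 236.4], 0.25)]
joint_start [([385.5, 149.8], 0.75)]
joint_end [([367.2, 168.8], 0.83)]
strip [([375.7, 175.6], 0.86), ([290.2, 247.7], 0.69)]
stylus [([291.1, 228.5], 0.6)]
stylus_tip [([270.3, 237.6], 0.8), ([293.7, 247.4], 0.25)]
rest [([294.1, 247.4], 0.82), ([336.1, 224.8], 0.81)]
cup_a [([387.0, 150.6], 0.63)]
cup_b [([387.0, 150.6], 0.63)]
side 378.7583298695213 378.7583298695213 318.17702648806085 199.75705132214898
[[-0.8694 -0.494  -0.0129]
 [-0.2736  0.503  -0.8198]
 [ 0.4115 -0.7092 -0.5724]] [0.4225 0.1791 1.0679]
frame [([371.2, 168.3], 0.72)]
joint_start [([368.7, 163.1], 0.59)]
joint_end [([348.2, 178.6], 0.69)]
strip [([360.4, 183.6], 0.78), ([268.5, 236.9], 0.45)]
stylus [([290.0, 224.1], 0.86), ([357.3, 184.9], 0.27)]
stylus_tip [([270.9, 238.1], 0.5)]
rest [([334.6, 223.0], 0.79), ([292.8, 248.7], 0.67)]
cup_a [([220.2, 297.2], 0.76), ([264.8, 303.4], 0.63)]
cup_b [([220.2, 297.2], 0.76), ([264.8, 303.4], 0.63)]
{'clock': 1.0, 'q': array([-71.5098,  12.6294,  87.4615,   0.0005,  79.9099,  -7.2251]), 'qvel': array([ 0.0444, -0.0242, -0.0076, -0.0328,  0.0965,  0.049 ]), 'joint_efforts': array([  0.0014, -49.4571, -38.7719,   0.0704,   0.0466,   0.    ]), 'tool_pos': array([ 0.2712, -0.5631,  0.2225]), 'orientation': array([[ 0.901 ,  0.4339,  0.    ],
       [ 0.4339, -0.901 ,  0.    ],
       [ 0.    , -0.    , -1.    ]]), 'force': array([ 0.6463, -0.1263, -1.0918]), 'moment': array([-0.0229,  0.0023,  0.0223]), 'grasp_force': 0.0, 'finger_gap': 0.997234628277713}
```

```bash
python3 - <<'E'
import cv2
a=cv2.imread("pics/scene0.png")[100:300,190:450];cv2.imwrite("pics/a.png",cv2.resize(a,None,fx=3,fy=3,interpolation=3))
a=cv2.imread("pics/side0.png")[130:330,180:440];cv2.imwrite("pics/b.png",cv2.resize(a,None,fx=3,fy=3,interpolation=3))
E
```

```text
(no output)
```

View pics/a.png

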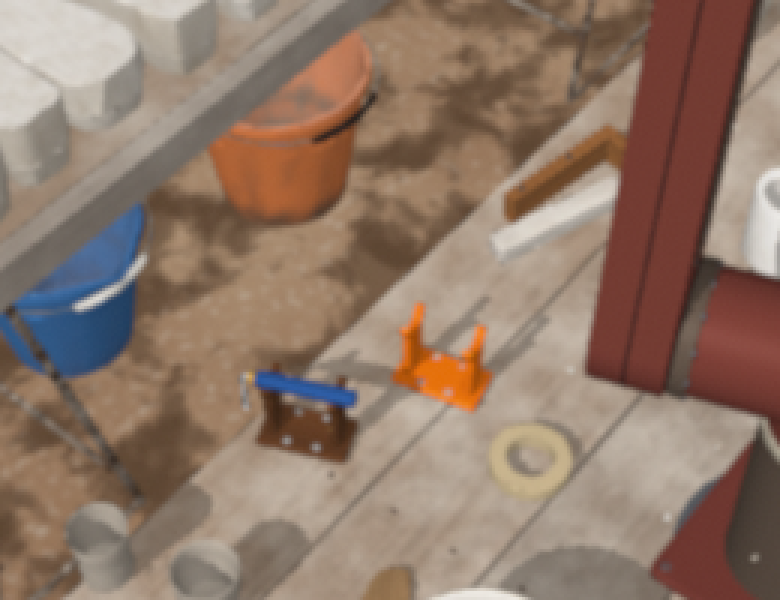

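View pics/b.png

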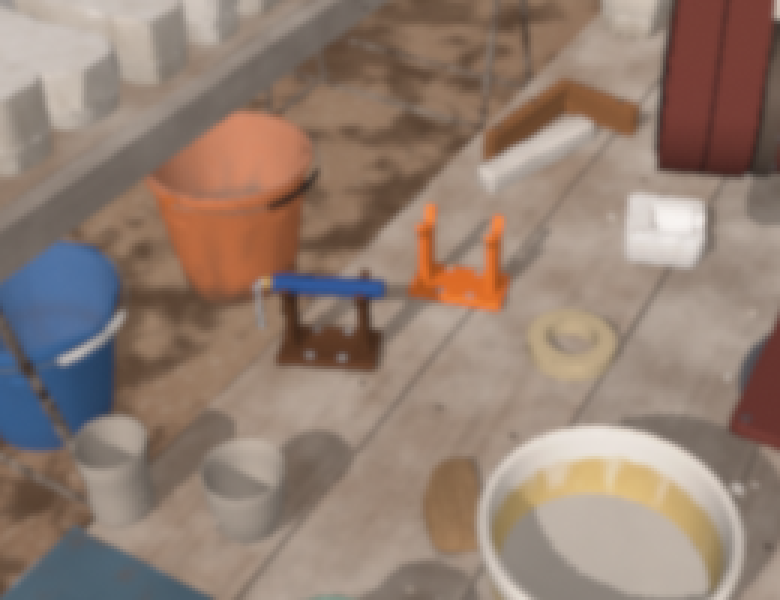

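Both pictures show: frame + pale strip (scene 375,160), dark rest with blue stylus (292,235), orange look-alike rest (336,225), two cups at lower left (225,285 / 258,295), and a shelf beam across the upper left.

```bash
cat > h.py <<'E'
from workcell import readout, vision
import cv2, numpy as np
np.set_printoptions(precision=4,suppress=True)
def cam(c):
    k=vision.calibration(c); K=np.array([[k["fx"],0,k["cx"]],[0,k["fy"],k["cy"]],[0,0,1]])
    if "R" in k: return K,np.array(k["R"]),np.array(k["t"])
    s=readout.get_state(); T=np.eye(4);T[:3,:3]=s["orientation"];T[:3,3]=s["tool_pos"]
    W=np.linalg.inv(T@np.array(k["tool_from_camera"])); return K,W[:3,:3],W[:3,3]
def onplane(C,p,z):
    K,R,t=C; d=R.T@np.linalg.inv(K)@np.array([p[0],p[1],1]); o=-R.T@t
    return o+d*(z-o[2])/d[2]
def proj(C,X):
    K,R,t=C; q=(np.atleast_2d(X)@R.T+t)@K.T; return q[:,:2]/q[:,2:]
def tri(Cs,ps):
    A=[]
    for (K,R,t),p in zip(Cs,ps):
        P=K@np.c_[R,t]; A+=[p[0]*P[2]-P[0],p[1]*P[2]-P[1]]
    v=np.linalg.svd(np.array(A))[2][-1]; return v[:3]/v[3]
E
python3 - <<'E'
from h import *
a,b=cam("scene"),cam("side")
for n,p,q,z in [("frame",(392.4,151.2),(371.2,168.3),0),("js",(385.5,149.8),(368.7,163.1),.028),("je",(367.2,168.8),(348.2,178.6),.028),("strip",(375.7,175.6),(360.4,183.6),0),("stylus",(291.1,228.5),(290,224.1),.083),("tip",(270.3,237.6),(270.9,238.1),.028),("rest",(294.1,247.4),(292.8,248.7),0),("orest",(336.1,224.8),(334.6,223),0),("cup1",(223,295),(220.2,303),0),("cup2",(258,300),(263,308),0)]:
    print(n,tri([a,b],[p,q]),onplane(a,p,z),onplane(b,q,z))
# shelf beam points
for p,q in [((190+30,100+288/3),(180+30,130+280/3))]: pass
for n,(K,R,t) in (("scene",a),("side",b)): print(n,-R.T@t)
k=vision.calibration("wrist");print(k)
E
```

```text
frame [ 0.4638 -0.3752 -0.0064] [ 0.4667 -0.37    0.    ] [ 0.4483 -0.3613  0.    ]
js [ 0.4549 -0.3106  0.054 ] [ 0.4767 -0.3349  0.028 ] [ 0.4556 -0.3487  0.028 ]
je [ 0.4819 -0.2263  0.0141] [ 0.4731 -0.215   0.028 ] [ 0.4758 -0.2065  0.028 ]
strip [ 0.4349 -0.2179  0.014 ] [ 0.4439 -0.2294  0.    ] [ 0.4391 -0.2374  0.    ]
stylus [0.4732 0.1883 0.0929] [0.4804 0.1833 0.083 ] [0.4769 0.1779 0.083 ]
tip [0.5125 0.2393 0.065 ] [0.5381 0.2226 0.028 ] [0.5308 0.2047 0.028 ]
rest [0.4636 0.1933 0.0067] [0.4678 0.1901 0.    ] [0.4665 0.1872 0.    ]
orest [0.4012 0.0537 0.0317] [0.4185 0.0343 0.    ] [0.4142 0.0187 0.    ]
cup1 [0.5099 0.4584 0.0168] [0.5208 0.4542 0.    ] [0.5182 0.4479 0.    ]
cup2 [ 0.4383  0.3893 -0.0316] [0.4272 0.401  0.    ] [0.4133 0.4077 0.    ]
scene [-0.2061  0.8643  1.3554]
side [-0.0231  0.876   0.7636]
{'fx': 317.4245086013706, 'fy': 317.4245086013706, 'cx': 322.396637370021, 'cy': 204.16222744374565, 'tool_from_camera': array([[ 0.0007, -0.9633, -0.2684,  0.0738],
       [ 1.    ,  0.0004,  0.0011,  0.0004],
       [-0.001 , -0.2684,  0.9633, -0.1637],
       [ 0.    ,  0.    ,  0.    ,  1.    ]])}
```

```bash
python3 - <<'E'
from h import *
def plane(C,p,q):
    K,R,t=C; o=-R.T@t; d=[R.T@np.linalg.inv(K)@np.array([*x,1]) for x in (p,q)]
    n=np.cross(*d);n/=np.linalg.norm(n); return n,n@o
n1,c1=plane(cam("scene"),(190,203.3),(320,100)); n2,c2=plane(cam("side"),(180,231.7),(308,131.7))
d=np.cross(n1,n2);d/=np.linalg.norm(d)
p=np.linalg.lstsq(np.array([n1,n2]),np.array([c1,c2]),rcond=None)[0]
for y in (-.5,0,.5): print(p+d*(y-p[1])/d[1])
for pt in ((190,300),(327,172),(400,120)): print(onplane(cam("scene"),pt,0))
E
```

```text
[ 0.9256 -0.5    -0.0734]
[ 0.9688  0.     -0.1266]
[ 1.012   0.5    -0.1798]
[0.5855 0.5275 0.    ]
[ 0.5917 -0.1347  0.    ]
[ 0.5414 -0.5346  0.    ]
```

Call:
move_arm:
  moves: "0 4.9 -2.5 0 0 0 0; 0 4.9 -2.5 0 0 0 0; 0 4.9 -2.5 0 0 0 0; 0 4.9 -2.5 0.5 0 0 0; 0 4.9 -2.5 1 0 0 0; 0 4.9 -2.5 1 0 0 0.15; 0 0 0 0 0 0 0.15; 0 0 0 0 0 0 0.15"

```text
clock: 2.0
tool_pos: [0.4715, -0.2993, 0.1974]
orientation: [[1.0, -0.004, -0.0], [-0.004, -1.0, 0.0], [-0.0, -0.0, -1.0]]
force: [0.6, -0.4, 0.9]
finger_gap: 0.173
grasp_force: 0.0
```

```bash
python3 - <<'E'
from h import *
C=cam("wrist"); im=vision.snapshot("wrist"); cv2.imwrite("pics/w1.png",im[:,:,::-1])
for l,z in (("frame",0),("joint_start",.028),("joint_end",.028),("strip",0)):
    print(l,[(np.round(d["pixel"],1).tolist(),round(d["confidence"],2),onplane(C,d["pixel"],z)) for d in vision.spot_point(l,"wrist")])
r=vision.regions_of("strip","wrist")
for d in r:
    m=d["region"].astype(np.uint8); print(d["confidence"],m.sum(),cv2.minAreaRect(cv2.findNonZero(m)), [onplane(C,p,.028)[:2] for p in cv2.boxPoints(cv2.minAreaRect(cv2.findNonZero(m)))])
E
```

```text
frame [([373.3, 186.8], 0.68, array([ 0.4657, -0.3591,  0.    ]))]
joint_start [([359.8, 194.8], 0.71, array([ 0.4631, -0.3403,  0.028 ]))]
joint_end [([244.9, 172.7], 0.77, array([ 0.4877, -0.2178,  0.028 ]))]
strip [([262.4, 203.9], 0.94, array([ 0.4455, -0.229 ,  0.    ]))]
0.72 5162 ((258.6189880371094, 207.37808227539062), (168.2742919921875, 32.191932678222656), 17.744672775268555) [array([ 0.4613, -0.1388]), array([ 0.4946, -0.1534]), array([ 0.4372, -0.3232]), array([ 0.4007, -0.3126])]
```

View pics/w1.png

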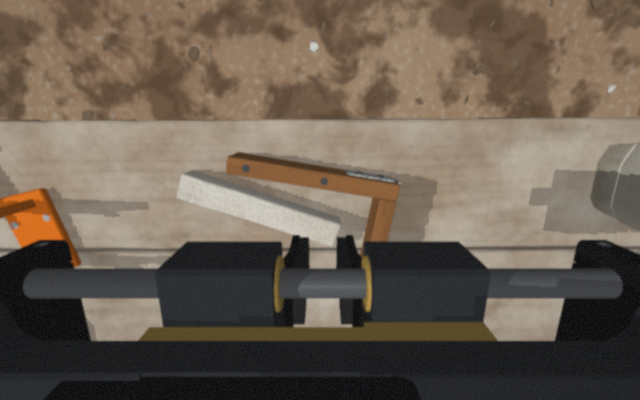

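The view shows the long board from (230,160) to (400,185), strip (180,185)–(340,235) skewed, end board at (380,220), and another pale cylinder at far right (620,190). Look closer, aligned with the frame.

Call:
move_arm:
  moves: "0 -3 -1.5 4 0 0 0.1; 0 -3 -1.5 4 0 0 0.1; 0 0 0 0 0 0 0;0 0 0 0 0 0 0"

```text
clock: 2.8
tool_pos: [0.4137, -0.2685, 0.1189]
orientation: [[0.98, -0.198, 0.002], [-0.198, -0.98, -0.002], [0.002, 0.001, -1.0]]
force: [-0.6, 0.4, 0.0]
finger_gap: 0.005
grasp_force: 0.0
```

```bash
python3 - <<'E'
from h import *
C=cam("wrist"); im=vision.snapshot("wrist"); cv2.imwrite("pics/w2.png",im[:,:,::-1])
print(readout.get_state()["tool_pos"])
for l,z in (("frame",0),("joint_start",.028),("joint_end",.028),("strip",0)):
    print(l,[(np.round(d["pixel"],1).tolist(),round(d["confidence"],2),onplane(C,d["pixel"],z)) for d in vision.spot_point(l,"wrist")])
E
```

```text
[ 0.4145 -0.2691  0.1197]
frame [([413.3, 126.2], 0.98, array([ 0.4624, -0.3592,  0.    ]))]
joint_start [([401.9, 128.6], 0.62, array([ 0.4647, -0.3426,  0.028 ])), ([413.2, 125.8], 0.36, array([ 0.465 , -0.3516,  0.028 ]))]
joint_end [([235.1, 131.0], 0.86, array([ 0.4887, -0.2144,  0.028 ]))]
strip [([274.1, 174.9], 0.6, array([ 0.4448, -0.2309,  0.    ]))]
```

View pics/w2.png

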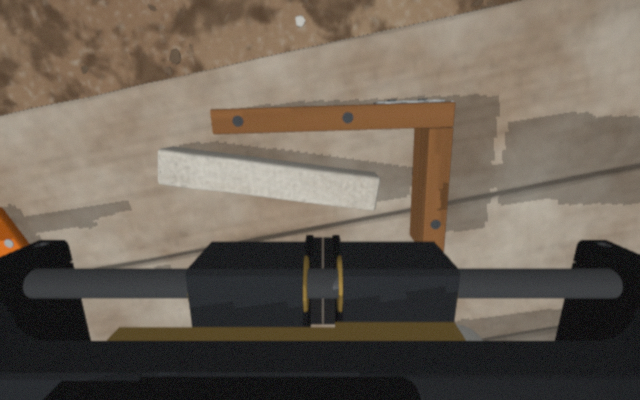

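The view shows the frame corner's foot at (413,127), long board (212–452, 103–133), and strip from (158,165) to (378,192) in front of it. Fit poses by silhouette.

```bash
cat > fit.py <<'E'
from h import *
from scipy.optimize import minimize
def box(x0,x1,y0,y1,z0,z1): return np.array([[x,y,z] for x in(x0,x1) for y in(y0,y1) for z in(z0,z1)])
FR=[box(0,.018,-.018,.160,0,.042),box(-.100,0,-.018,0,0,.042)]
ST=[box(-.015,.015,-.09,.09,0,.028)]
def put(X,p): c,s=np.cos(p[2]),np.sin(p[2]); return np.c_[X[:,0]*c-X[:,1]*s+p[0],X[:,0]*s+X[:,1]*c+p[1],X[:,2]]
def render(C,parts,p):
    m=np.zeros((400,640),np.uint8)
    for X in parts:
        h=cv2.convexHull((proj(C,put(X,p))).astype(np.float32)); cv2.fillConvexPoly(m,np.round(h*256).astype(np.int32),255,cv2.LINE_AA,8)
    return m.astype(float)/255
def fit(C,parts,mask,p0,valid):
    b=lambda m:cv2.GaussianBlur(m,(0,0),1.0)
    t=b(mask.astype(float))
    f=lambda p:(((b(render(C,parts,p))-t)**2)*valid).sum()
    best=None
    s=np.array([[0,0,0],[.006,0,0],[0,.006,0],[0,0,.06]])
    p=np.array(p0)
    for k in (1,.5,.3):
        r=minimize(f,p,method="Nelder-Mead",options=dict(initial_simplex=p+s*k,maxiter=120,xatol=1e-5,fatol=1e-3)); p=r.x
    return p,r.fun
def masks(im):
    h=cv2.cvtColor(im,cv2.COLOR_RGB2HSV).astype(int)
    brown=((h[...,0]<16)&(h[...,1]>120)&(h[...,2]>50)).astype(np.uint8)
    return cv2.morphologyEx(cv2.morphologyEx(brown,cv2.MORPH_CLOSE,np.ones((7,7))),cv2.MORPH_OPEN,np.ones((3,3)))
def look(C,im,pf,ps):
    v=np.zeros((400,640)); v[90:236,140:500]=1
    b=masks(im); b[:90]=0
    F,e=fit(C,FR,b,pf,v); out=[("frame",F,e,b[90:236,140:500].sum())]
    S=None
    r=vision.regions_of("strip","wrist")
    if r:
        S,e=fit(C,ST,r[0]["region"],ps,v); out.append(("strip",S,e,r[0]["region"].sum(),r[0]["confidence"]))
    for o in out: print(*o)
    if S is not None:
        c,s=np.cos(F[2]),np.sin(F[2]);d=S[:2]-F[:2]
        print("strip in frame mm",1e3*np.array([c*d[0]+s*d[1],-s*d[0]+c*d[1]]),"yaw deg",np.degrees(S[2]-F[2]))
    o=im.copy()
    for q,P in ((F,FR),(S,ST)):
        if q is not None:
            cs,_=cv2.findContours((render(C,P,q)>.5).astype(np.uint8),0,2); cv2.drawContours(o,cs,-1,(0,255,0),1)
    return F,S,o
E
python3 - <<'E'
from fit import *
C=cam("wrist"); im=vision.snapshot("wrist")
F,S,o=look(C,im,[.4635,-.360,-.2],[.4448,-.2309,-.33])
cv2.imwrite("pics/w3.png",cv2.resize(o[80:250,130:510,::-1],None,fx=2,fy=2,interpolation=3))
E
```

```text
frame [ 0.4626 -0.359  -0.1691] 725.1238242412544 9343
strip [ 0.4448 -0.2309 -0.3279] 333.35089731811615 8572 0.67
strip in frame mm [-39.1057 123.3036] yaw deg -9.09785637461756
```

View pics/w3.png

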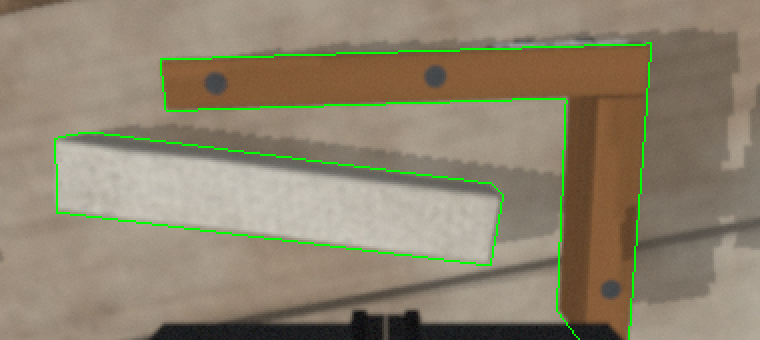

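Call:
move_arm:
  moves: "0 0 0 0 0 0 -0.032; 0 -2.74 3.06 0 0 0 0; 0 0 0 5 0 0 0; 0 0 0 4 0 0 0; 0 0 0 1.95 0 0 0; 0 0 0 0 0 0 0; 0 0 0 0 0 0 0"

```text
clock: 4.03
tool_pos: [0.3811, -0.2936, 0.009]
orientation: [[0.986, -0.168, 0.001], [-0.168, -0.986, -0.001], [0.001, 0.001, -1.0]]
force: [0.7, 0.0, -0.3]
finger_gap: 0.007
grasp_force: 0.0
```

```bash
cat >> fit.py <<'E'
FR0=np.array([.4626,-.359,-.1691])
def tf(F=FR0):
    s=readout.get_state(); c,n=np.cos(F[2]),np.sin(F[2]); d=s["tool_pos"][:2]-F[:2]; o=s["orientation"]
    print("t",s["clock"],"TCP in frame mm",1e3*np.array([c*d[0]+n*d[1],-n*d[0]+c*d[1],s["tool_pos"][2]]),"yaw rel",np.degrees(np.arctan2(o[1,0],o[0,0])-F[2]),"f",s["force"])
E
python3 -c "from fit import *;tf()"
```

```text
t 4.025 TCP in frame mm [-91.2989  50.7819   8.9895] yaw rel 0.02781104649303216 f [ 0.7353  0.0486 -0.2642]
```

Call:
move_arm:
  moves: "0 0.6 0 0 0 0 0;0 0.6 0 0 0 0 0;0 0.4 0 0 0 0 0;0 0.4 0 0 0 0 0;0 0.4 0 0 0 0 0;0 0.4 0 0 0 0 0;0 0.4 0 0 0 0 0;0 0 0 0 0 0 0"

```text
clock: 5.03
tool_pos: [0.4124, -0.2984, 0.0081]
orientation: [[0.986, -0.168, 0.0], [-0.168, -0.986, -0.0], [0.0, 0.0, -1.0]]
force: [-0.4, -0.1, -0.4]
finger_gap: 0.009
grasp_force: 0.0
```

```bash
python3 - <<'E'
from fit import *
tf()
c=cam("wrist");im=vision.snapshot("wrist");cv2.imwrite("pics/w4.png",im[:,:,::-1])
for d in vision.regions_of("strip","wrist"):
    m=d["region"].astype(np.uint8); q=cv2.minAreaRect(cv2.findNonZero(m)); print(d["confidence"],m.sum(),q)
E
```

```text
t 5.025 TCP in frame mm [-59.6404  51.2956   8.0518] yaw rel 0.0020507694449633652 f [-0.4258 -0.1306 -0.4196]
0.87 23468 ((177.26480102539062, 210.43496704101562), (355.3328552246094, 69.37975311279297), 0.7117122411727905)
```

View pics/w4.png

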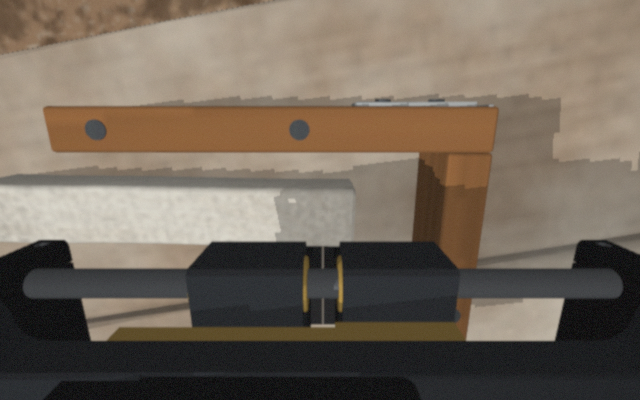

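The strip is now nearly parallel to the long board (0.7° off), about 20 mm away. Next, push it at mid-length.

Call:
move_arm:
  moves: "0 -0.5 0 0 0 0 0;0 0 -3.4 0 0 0 0;0 0 -3.4 0 0 0 0;0 0.6 0 0 0 0 0;0 0.6 0 0 0 0 0;0 0.6 0 0 0 0 0;0 0.4 0 0 0 0 0;0 0 0 0 0 0 0"

```text
clock: 6.12
tool_pos: [0.4407, -0.2348, 0.0081]
orientation: [[0.986, -0.169, 0.001], [-0.169, -0.986, -0.0], [0.001, 0.0, -1.0]]
force: [-0.8, 0.1, 0.2]
finger_gap: 0.004
grasp_force: 0.0
```

Call:
move_arm:
  moves: "0 0.2 0 0 0 0 0;0 0.1 0 0 0 0 0;0 0.1 0 0 0 0 0;0 0 0 0 0 0 0"

```text
clock: 6.62
tool_pos: [0.4421, -0.2345, 0.0077]
orientation: [[0.986, -0.168, -0.005], [-0.168, -0.986, 0.001], [-0.005, -0.0, -1.0]]
force: [-9.2, -0.6, 6.3]
finger_gap: 0.009
grasp_force: 4.7
```

```bash
python3 - <<'E'
from fit import *
tf()
E
```

```text
t 6.625 TCP in frame mm [-41.1952 119.2447   7.7403] yaw rel 0.019352062578513917 f [-9.243  -0.6367  6.3408]
```

Call:
move_arm:
  moves: "0 -1.5 0 0 0 0 0;0 0 -4.3 0 0 0 0;0 0 -4.3 0 0 0 0;0 0 -4.3 0 0 0 0;0 2.1 0 0 0 0 0;0 2.1 0 0 0 0 0;0 0 0 0 0 0 0;0 0 0 0 0 0 0"

```text
clock: 7.62
tool_pos: [0.4914, -0.112, 0.0077]
orientation: [[0.986, -0.169, -0.001], [-0.169, -0.986, 0.001], [-0.001, -0.0, -1.0]]
force: [-0.7, 0.2, 0.4]
finger_gap: 0.001
grasp_force: 0.0
```

```bash
python3 - <<'E'
from fit import *
tf()
c=cam("wrist");im=vision.snapshot("wrist");cv2.imwrite("pics/w5.png",im[:,:,::-1])
E
```

```text
t 7.625 TCP in frame mm [-13.1566 248.3445   7.6878] yaw rel -0.015339566933368314 f [-0.7399  0.1882  0.4278]
```

View pics/w5.png

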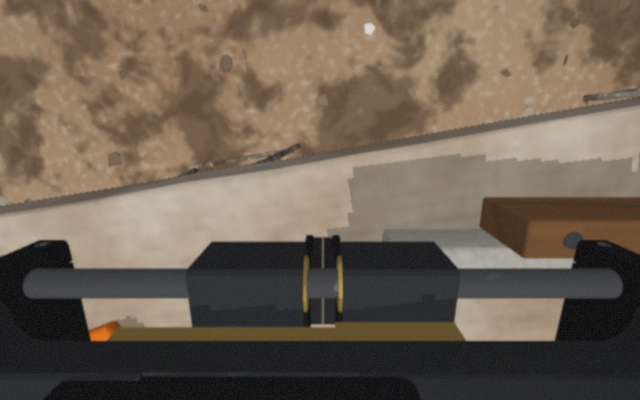

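The strip end lies right of the fingers, at (385,235). Push it toward the corner.

Call:
move_arm:
  moves: "0 -0.3 1 0 0 0 0;0 0 0.8 0 0 0 0;0 0 0.6 0 0 0 0;0 0 0.5 0 0 0 0;0 0 0.5 0 0 0 0;0 0 0.5 0 0 0 0;0 0 0.5 0 0 0 0;0 0 0 0 0 0 0"

```text
clock: 8.68
tool_pos: [0.4821, -0.1557, 0.008]
orientation: [[0.986, -0.169, 0.0], [-0.169, -0.986, -0.001], [0.0, 0.001, -1.0]]
force: [-0.3, 0.2, -0.1]
finger_gap: 0.005
grasp_force: 0.0
```

Call:
move_arm:
  moves: "0 0 0.3 0 0 0 0;0 0 0.2 0 0 0 0;0 0 0.1 0 0 0 0;0 0 0 0 0 0 0"

```text
clock: 9.18
tool_pos: [0.4811, -0.1612, 0.008]
orientation: [[0.986, -0.168, -0.0], [-0.168, -0.986, -0.0], [-0.0, 0.0, -1.0]]
force: [-0.2, 1.0, -0.6]
finger_gap: 0.002
grasp_force: 0.2
```

```bash
python3 - <<'E'
from fit import *
tf()
E
```

```text
t 9.175 TCP in frame mm [-15.0492 198.1201   8.0008] yaw rel -0.0027368529895929012 f [-0.1969  0.9633 -0.6406]
```

Call:
move_arm:
  moves: "0 0 0.1 0 0 0 0;0 0 0.1 0 0 0 0;0 0 0.1 0 0 0 0;0 0 0.1 0 0 0 0;0 0 0 0 0 0 0"

```text
clock: 9.8
tool_pos: [0.4804, -0.1651, 0.008]
orientation: [[0.986, -0.168, -0.0], [-0.168, -0.986, -0.0], [-0.0, 0.0, -1.0]]
force: [0.1, -0.5, -0.4]
finger_gap: 0.001
grasp_force: 0.3
```

Call:
move_arm:
  moves: "0 0 0.1 0 0 0 0;0 0 0.1 0 0 0 0;0 0 0.1 0 0 0 0;0 0 0 0 0 0 0"

```text
clock: 10.3
tool_pos: [0.4799, -0.1681, 0.008]
orientation: [[0.986, -0.168, -0.0], [-0.168, -0.986, -0.0], [-0.0, 0.0, -1.0]]
force: [-0.4, 0.8, -0.6]
finger_gap: 0.009
grasp_force: 0.3
```

Call:
move_arm:
  moves: "0 0 0.1 0 0 0 0;0 0 0.1 0 0 0 0;0 0 0.1 0 0 0 0;0 0 0 0 0 0 0"

```text
clock: 10.8
tool_pos: [0.4797, -0.1695, 0.008]
orientation: [[0.986, -0.169, 0.0], [-0.169, -0.986, 0.002], [-0.0, -0.002, -1.0]]
force: [1.6, 7.0, 2.4]
finger_gap: 0.006
grasp_force: 3.8
```

```bash
python3 - <<'E'
from fit import *
tf()
c=cam("wrist");im=vision.snapshot("wrist");cv2.imwrite("pics/w6.png",im[:,:,::-1])
print([d["pixel"] for d in vision.spot_point("strip","wrist")])
E
```

```text
t 10.8 TCP in frame mm [-15.045  189.6433   8.047 ] yaw rel -0.02706145863993756 f [1.6046 6.9659 2.4315]
[[493.7, 247.6]]
```

View pics/w6.png

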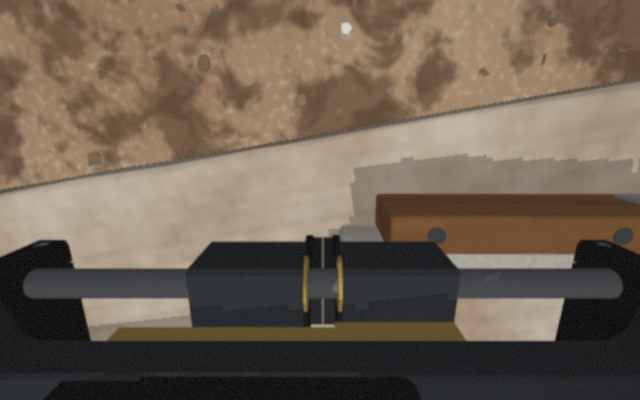

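Strip meets the end board with 7 N. Final seat push against the long board.

Call:
move_arm:
  moves: "0 0 -1.5 0 0 0 0;0 -4.6 0 0 0 0 0;0 0 3.9 0 0 0 0;0 0 3.9 0 0 0 0;0 0 3.9 0 0 0 0;0 1.2 0 0 0 0 0;0 0.5 0 0 0 0 0;0 0 0 0 0 0 0"

```text
clock: 11.9
tool_pos: [0.4342, -0.2654, 0.0078]
orientation: [[0.986, -0.167, -0.0], [-0.167, -0.986, 0.0], [-0.0, -0.0, -1.0]]
force: [-0.7, 0.8, -0.6]
finger_gap: 0.005
grasp_force: 0.0
```

Call:
move_arm:
  moves: "0 0.1 0 0 0 0 0;0 0.1 0 0 0 0 0;0 0.1 0 0 0 0 0;0 0 0 0 0 0 0"

```text
clock: 12.4
tool_pos: [0.4365, -0.2668, 0.008]
orientation: [[0.986, -0.168, -0.0], [-0.168, -0.986, 0.0], [-0.0, -0.0, -1.0]]
force: [-0.3, 0.2, 1.2]
finger_gap: 0.006
grasp_force: 0.4
```

```bash
python3 - <<'E'
from fit import *
tf()
E
```

```text
t 12.4 TCP in frame mm [-41.249   86.482    7.9663] yaw rel 0.00016931082191863189 f [-0.2775  0.2035  1.2373]
```

Call:
move_arm:
  moves: "0 0.1 0 0 0 0 0;0 0.1 0 0 0 0 0;0 0 0 0 0 0 0"

```text
clock: 12.78
tool_pos: [0.4365, -0.2668, 0.0078]
orientation: [[0.986, -0.168, -0.005], [-0.168, -0.986, 0.002], [-0.005, -0.001, -1.0]]
force: [-8.6, 1.3, 7.3]
finger_gap: 0.006
grasp_force: 4.7
```

```bash
python3 - <<'E'
from fit import *
tf()
E
```

```text
t 12.775 TCP in frame mm [-41.2096  86.4833   7.7642] yaw rel 0.01122198446333856 f [-8.5831  1.3042  7.307 ]
```

Call:
move_arm:
  moves: "0 -2.2 0 0 0 0 0;0 0 0 -5.5 0 0 0;0 0 0 -5.5 0 0 0;0 0 0 0 0 0 0;0 0 0 0 0 0 0"

```text
clock: 13.4
tool_pos: [0.4169, -0.2637, 0.1179]
orientation: [[0.986, -0.168, 0.0], [-0.168, -0.986, -0.0], [0.0, 0.0, -1.0]]
force: [0.2, 0.4, 0.1]
finger_gap: 0.005
grasp_force: 0.0
```

```bash
python3 - <<'E'
from fit import *
tf()
C=cam("wrist"); im=vision.snapshot("wrist")
F,S,o=look(C,im,[.4626,-.359,-.1691],[.4626-.0148+.0151,-.359+.0025+.0887,-.169])
cv2.imwrite("pics/w7.png",cv2.resize(o[80:250,130:510,::-1],None,fx=2,fy=2,interpolation=3))
E
```

```text
t 13.4 TCP in frame mm [-61.0538  86.2874 117.8715] yaw rel -0.011408807681418987 f [0.1558 0.3605 0.1069]
frame [ 0.4622 -0.3591 -0.1763] 1179.0964284623328 8783
strip [ 0.4625 -0.2671 -0.1632] 568.1339877960625 8260 0.64
strip in frame mm [-15.7856  90.6274] yaw deg 0.750405248476731
```

View pics/w7.png

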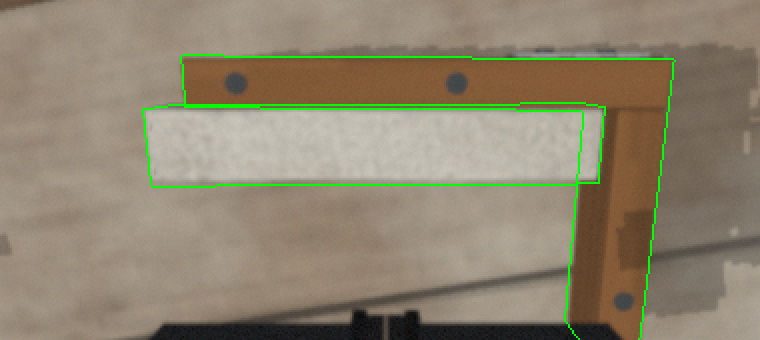

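The strip sits flush against both boards (crop: edges coincide along row 107, end meets the end board at 603). Now to the stylus.

Call:
move_arm:
  moves: "0 -0.9 -5.9 -1.2 0 0 0;0 -0.9 -5.9 -1.2 0 0 0;0 -0.9 -5.9 -1.2 0 0 0;0.5 -0.9 -5.9 -1.2 0 0 0;0.6 -0.9 -5.9 -1.2 0 0 0;0.6 -0.9 -5.9 -1.2 0 0 0;0.6 -0.9 -5.9 -1.2 0 0 0;0.6 0 0 0 0 0 -0.165"

```text
clock: 14.5
tool_pos: [0.4235, 0.1581, 0.2014]
orientation: [[1.0, 0.005, -0.001], [0.005, -1.0, 0.001], [-0.001, -0.001, -1.0]]
force: [-0.4, -0.4, -0.7]
finger_gap: 0.491
grasp_force: 0.0
```

Call:
move_arm:
  moves: "0.6 0 0 0 0 0 -0.165;0.6 0 0 0 0 0 -0.165;0.6 0 0 0 0 0 -0.165;0.6 0 0 0 0 0 0;0.6 0 0 0 0 0 0"

```text
clock: 15.12
tool_pos: [0.424, 0.1539, 0.2011]
orientation: [[0.883, 0.468, -0.002], [0.468, -0.883, -0.0], [-0.002, -0.001, -1.0]]
force: [0.3, -0.5, 0.1]
finger_gap: 0.602
grasp_force: 0.0
```

```bash
cat > sty.py <<'E'
from fit import *
RE=[box(-.05,.05,-.028,.028,0,.010)]
def blue(im):
    h=cv2.cvtColor(im,cv2.COLOR_RGB2HSV).astype(int)
    m=((h[...,0]>100)&(h[...,0]<130)&(h[...,1]>130)&(h[...,2]>50)).astype(np.uint8)
    n,l,s,_=cv2.connectedComponentsWithStats(m); i=1+np.argmax(s[1:,4]); return (l==i).astype(np.uint8)
def sty(C,im,z=.083,p0=(.478,.183,.49)):
    b=blue(im); v=np.ones((400,640)); H=[box(-.055,.055,-.008,.008,z-.008,z+.008)]
    p,e=fit(C,H,b,p0,v); return p,e,b.sum(),H
E
python3 - <<'E'
from sty import *
s=readout.get_state();print(s["tool_pos"],s["orientation"][0],s["finger_gap"],s["clock"])
C=cam("wrist"); im=vision.snapshot("wrist")
for l,z in (("stylus",.083),("stylus_tip",.028),("rest",0)):
    print(l,[(np.round(d["pixel"],1).tolist(),round(d["confidence"],2),onplane(C,d["pixel"],z)) for d in vision.spot_point(l,"wrist")])
p,e,n,H=sty(C,im);print(p,np.degrees(p[2]),e,n)
o=im.copy();cs,_=cv2.findContours((render(C,H,p)>.5).astype(np.uint8),0,2); cv2.drawContours(o,cs,-1,(0,255,0),1)
cv2.imwrite("pics/w8.png",o[:,:,::-1])
E
```

```text
[0.424  0.1539 0.2011] [ 0.8835  0.4685 -0.0018] 0.6024298761415305 15.125
stylus [([320.1, 130.2], 0.66, array([0.4776, 0.184 , 0.083 ]))]
stylus_tip []
rest [([319.9, 124.6], 0.89, array([0.4794, 0.1858, 0.    ])), ([401.8, 233.1], 0.8, array([ 0.4124,  0.0369, -0.    ]))]
[0.4775 0.1828 0.403 ] 23.092072626257828 265.4759330597059 2214
```

View pics/w8.png

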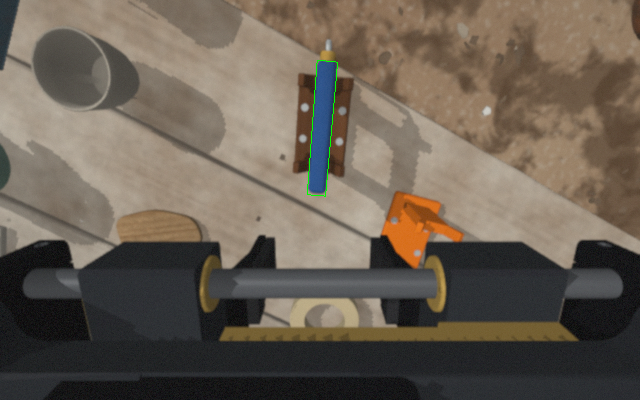

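Call:
move_arm:
  moves: "0.6 0 0 0 0 0 0.085;0.6 6.05 -0.56 0 0 0 0;0.6 0 0 4 0 0 0;0.6 0 0 4 0 0 0;0.6 0 0 0 0 0 0;0.6 0 0 0 0 0 0"

```text
clock: 16.08
tool_pos: [0.4786, 0.1832, 0.1235]
orientation: [[0.919, 0.394, 0.002], [0.394, -0.919, 0.0], [0.002, 0.0, -1.0]]
force: [-0.1, -0.7, 1.2]
finger_gap: 0.601
grasp_force: 0.0
```

```bash
python3 - <<'E'
from sty import *
s=readout.get_state();print(s["tool_pos"],s["orientation"][0],s["finger_gap"],s["clock"])
C=cam("wrist"); im=vision.snapshot("wrist");cv2.imwrite("pics/w9.png",im[:,:,::-1])
p,e,n,H=sty(C,im,p0=(.4775,.1828,.403));print(p,np.degrees(p[2]),e,n)
T=s["orientation"]; d=np.array([p[0],p[1],.083])-s["tool_pos"]; print("tool delta to handle mid",T.T@d)
E
```

```text
[0.4786 0.1832 0.1235] [0.9189 0.3944 0.0017] 0.600664182341909 16.075
[0.476  0.1822 0.4069] 23.31198320595846 1123.066178557149 2698
tool delta to handle mid [-0.0029 -0.0001  0.0405]
```

View pics/w9.png

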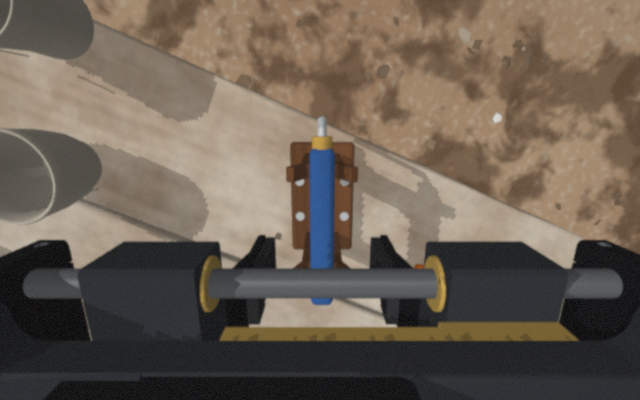

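The handle sits centred between the fingers (col 321), and the cups are well clear on the left. That was already one picture past the limit of ten, so I will view no more and work from numbers.

Call:
move_arm:
  moves: "0.6 -0.1 0 3 0 0 0;0.6 0 0 2 0 0 0;0.6 0 0 0.95 0 0 0;0.6 0 0 0 0 0 0;0 0 0 0 0 0 0;0 0 0 0 0 0 0;0 0 0 0 0 0 0;0 0 0 0 0 0 0"

```text
clock: 17.12
tool_pos: [0.477, 0.1827, 0.0627]
orientation: [[0.919, 0.395, 0.0], [0.395, -0.919, 0.0], [0.0, 0.0, -1.0]]
force: [0.3, -0.6, -0.2]
finger_gap: 0.233
grasp_force: 0.0
```

Call:
move_arm:
  moves: "0 0 0 0 0 0 0;0 0 0 0 0 0 0"

```text
clock: 17.38
tool_pos: [0.4769, 0.1827, 0.0626]
orientation: [[0.919, 0.395, -0.0], [0.395, -0.919, -0.0], [-0.0, 0.0, -1.0]]
force: [-0.4, -0.2, 2.0]
finger_gap: 0.18
grasp_force: 30.0
```

Call:
move_arm:
  moves: "0 0 0 -2 0 0 0;0 0 0 -4 0 0 0;0 0 0 -4 0 0 0;0 0 0 -4 0 0 0;0 -1.42 2.17 0 0 0 0;0 -2.85 4.34 0 0 0 0;0 -2.85 4.34 0 0 0 0;0 -2.85 4.34 0 0 0 0"

```text
clock: 18.38
tool_pos: [0.4445, 0.0025, 0.2023]
orientation: [[0.919, 0.395, -0.0], [0.395, -0.919, -0.0], [-0.0, 0.0, -1.0]]
force: [0.6, 0.7, -1.1]
finger_gap: 0.177
grasp_force: 30.0
```

Call:
move_arm:
  moves: "0 -2.85 4.34 0 0 0 0;0 -2.85 4.34 0 0 0 0;0 -2.85 4.34 0 0 0 0;0 -2.85 4.34 0 0 0 0;0 -2.85 4.34 0 0 0 0;0 -2.85 4.34 0 0 0 0;0 -1.42 2.17 0 0 0 0;0 0 0 0 0 0 0.115"

```text
clock: 19.38
tool_pos: [0.3855, -0.3304, 0.202]
orientation: [[0.96, 0.281, -0.001], [0.281, -0.96, 0.0], [-0.001, -0.0, -1.0]]
force: [0.3, 0.9, -1.3]
finger_gap: 0.181
grasp_force: 30.0
```

Call:
move_arm:
  moves: "0 0 0 0 0 0 0.115;0 0 0 0 0 0 0.115;0 0 0 0 0 0 0.115;0 0 0 0 0 0 0.115;0 0 0 0 0 0 0;0 0 0 0 0 0 0"

```text
clock: 20.12
tool_pos: [0.3863, -0.3284, 0.2023]
orientation: [[0.986, -0.166, -0.0], [-0.166, -0.986, 0.0], [-0.0, -0.0, -1.0]]
force: [0.1, 0.5, -0.8]
finger_gap: 0.176
grasp_force: 30.0
```

```bash
python3 - <<'E'
from sty import *
tf(); s=readout.get_state(); print(s["tool_pos"],s["finger_gap"],s["grasp_force"])
C=cam("wrist"); im=vision.snapshot("wrist");cv2.imwrite("pics/w10.png",im[:,:,::-1])
for d in vision.spot_point("stylus_tip","wrist"):
    X=onplane(C,d["pixel"],s["tool_pos"][2]-.0347); print("tip",d["pixel"],d["confidence"],"tool",s["orientation"].T@(X-s["tool_pos"]))
# expected pixels
for q in ([.0705,0,.0347],): print(proj(C,s["tool_pos"]+s["orientation"]@np.array(q)))
# front end of the handle / lateral line of the blue region, bearings in tool frame
b=blue(im); ys,xs=np.nonzero(b); print("blue rows",ys.min(),ys.max(),[ (y,xs[ys==y].min(),xs[ys==y].max()) for y in range(ys.min(),ys.min()+60,10)])
for q in ([.0555,.008,-.0283],[.0555,-.008,-.0283],[.0555,.008,-.0123],[.0255,.008,-.0283],[.0255,-.008,-.0283]): print(q,proj(C,s["tool_pos"]+s["orientation"]@np.array(q)))
E
```

```text
t 20.125 TCP in frame mm [-80.3379  17.3009 202.3368] yaw rel 0.12041383715409537 f [ 0.134   0.5204 -0.7557]
[ 0.3863 -0.3284  0.2023] 0.1758714947572055 29.999801460653543
tip [320.2, 120.6] 0.6 tool [ 0.0712 -0.0011  0.0347]
[[321.9999 121.8199]]
blue rows 160 268 [(160, np.int64(308), np.int64(336)), (170, np.int64(306), np.int64(339)), (180, np.int64(306), np.int64(339)), (190, np.int64(306), np.int64(338)), (200, np.int64(306), np.int64(338)), (210, np.int64(307), np.int64(338))]
[0.0555, 0.008, -0.0283] [[340.703 160.786]]
[0.0555, -0.008, -0.0283] [[303.199  160.7651]]
[0.0555, 0.008, -0.0123] [[338.7997 156.2025]]
[0.0255, 0.008, -0.0283] [[339.6321 227.1684]]
[0.0255, -0.008, -0.0283] [[304.2285 227.1569]]
```

Call:
move_arm:
  moves: "0 0 0 4 0 0 0;0 0 0 4 0 0 0;0 0 0 3 0 0 0;0 0 0 1.5 0 0 0;0 0 0 0.4 0 0 0;0 0 0 0 0 0 0;0 0 0 0 0 0 0"

```text
clock: 21.1
tool_pos: [0.3872, -0.3294, 0.0749]
orientation: [[0.986, -0.168, 0.002], [-0.168, -0.986, -0.002], [0.002, 0.002, -1.0]]
force: [-0.3, -0.3, -0.7]
finger_gap: 0.177
grasp_force: 30.0
```

```bash
cat >> sty.py <<'E'
def tip():
    s=readout.get_state(); X=s["tool_pos"]+s["orientation"]@np.array([.0708,-.0005,.0347]); c,n=np.cos(FR0[2]),np.sin(FR0[2]); d=X[:2]-FR0[:2]
    print("t",s["clock"],"tip in frame mm",1e3*np.array([c*d[0]+n*d[1],-n*d[0]+c*d[1],X[2]]),"f",s["force"],"m",s["moment"])
E
python3 -c "
from sty import *
tip();C=cam('wrist');im=vision.snapshot('wrist');cv2.imwrite('pics/w11.png',im[:,:,::-1])
for l in('stylus_tip','joint_start','joint_end'):print(l,[(d['pixel'],d['confidence']) for d in vision.spot_point(l,'wrist')])
tip()"
```

```text
t 21.1 tip in frame mm [-8.4882 16.9355 40.3359] f [-0.26   -0.339  -0.6932] m [0.0087 0.0457 0.0118]
stylus_tip [([319.0, 118.7], 0.56)]
joint_start []
joint_end [([115.5, 106.8], 0.89), ([319.0, 119.2], 0.58)]
t 21.3 tip in frame mm [-8.9635 17.3509 39.6411] f [ 0.0572  0.1903 -1.6233] m [ 0.001   0.0303 -0.0026]
```

Call:
move_arm:
  moves: "0 0 0 0.2 0 0 0;0 0 0 0.2 0 0 0;0 0 0 0 0 0 0"

```text
clock: 21.68
tool_pos: [0.3862, -0.3283, 0.0692]
orientation: [[0.986, -0.168, -0.0], [-0.168, -0.986, 0.0], [-0.0, -0.0, -1.0]]
force: [0.4, -0.3, -0.6]
finger_gap: 0.181
grasp_force: 30.0
```

```bash
cat >> sty.py <<'E'
def avg(n=5):
    P=[];Fv=[];M=[]
    for i in range(n):
        s=readout.get_state(); X=s["tool_pos"]+s["orientation"]@np.array([.0708,-.0005,.0347]); c,k=np.cos(FR0[2]),np.sin(FR0[2]); d=X[:2]-FR0[:2]
        R=np.array([[c,k,0],[-k,c,0],[0,0,1]])
        P.append(1e3*np.array([c*d[0]+k*d[1],-k*d[0]+c*d[1],X[2]]));Fv.append(R@s["force"]);M.append(R@s["moment"]); vision.snapshot("wrist")
    print("t",s["clock"],"tip",np.mean(P,0),"sd",np.std(P,0),"f(frame)",np.mean(Fv,0),"m",np.mean(M,0))
E
python3 -c "
from sty import *
avg()"
```

```text
t 21.875 tip [-9.5222 17.7693 34.6716] sd [0.0822 0.0761 0.1304] f(frame) [-0.1763  0.1549 -0.7581] m [ 0.0278  0.0245 -0.0086]
```

Call:
move_arm:
  moves: "0 0 0 0.1 0 0 0;0 0 0 0.1 0 0 0;0 0 0 0 0 0 0"

```text
clock: 22.3
tool_pos: [0.3864, -0.3284, 0.0674]
orientation: [[0.986, -0.168, -0.0], [-0.168, -0.986, 0.0], [-0.0, -0.0, -1.0]]
force: [0.7, 0.5, -1.9]
finger_gap: 0.179
grasp_force: 30.0
```

```bash
python3 -c "
from sty import *
avg()"
```

```text
t 22.5 tip [-9.4482 17.7167 32.7918] sd [0.0439 0.0518 0.0673] f(frame) [ 0.0867  0.1774 -1.1093] m [0.0345 0.0578 0.0037]
```

Call:
move_arm:
  moves: "0 0.2 0 0.05 0 0 0;0 0.2 0 0.05 0 0 0;0 0 0 0 0 0 0"

```text
clock: 22.92
tool_pos: [0.3906, -0.3292, 0.0665]
orientation: [[0.986, -0.168, 0.0], [-0.168, -0.986, -0.0], [0.0, 0.0, -1.0]]
force: [0.1, 0.1, -0.4]
finger_gap: 0.183
grasp_force: 30.0
```

```bash
python3 -c "
from sty import *
avg()"
```

```text
t 23.125 tip [-5.3316 17.7113 31.833 ] sd [0.0683 0.0069 0.0111] f(frame) [ 0.0368 -0.2892 -0.4763] m [ 0.0377  0.0176 -0.0212]
```

Call:
move_arm:
  moves: "0 0.05 0 0.05 0 0 0;0 0.05 0 0.05 0 0 0;0 0 0 0 0 0 0"

```text
clock: 23.55
tool_pos: [0.3909, -0.3294, 0.0657]
orientation: [[0.986, -0.168, -0.001], [-0.168, -0.986, 0.0], [-0.001, 0.0, -1.0]]
force: [-5.3, 1.0, 3.7]
finger_gap: 0.179
grasp_force: 30.0
```

```bash
python3 -c "
from sty import *
avg()"
```

```text
t 23.75 tip [-4.9195 17.5956 30.9254] sd [0.0081 0.0159 0.0121] f(frame) [-5.2122  0.3157  4.22  ] m [0.0734 0.7976 0.0321]
```

Call:
move_arm:
  moves: "0 -0.02 0.25 -0.02 0 0 0;0 0 0 0 0 0 0;0 0 0 0 0 0 0"

```text
clock: 24.18
tool_pos: [0.3905, -0.3312, 0.0655]
orientation: [[0.986, -0.168, -0.001], [-0.168, -0.986, 0.001], [-0.001, -0.001, -1.0]]
force: [-3.1, 3.8, 4.1]
finger_gap: 0.183
grasp_force: 30.1
```

```bash
python3 -c "
from sty import *
avg(4)"
```

```text
t 24.325 tip [-4.9935 15.7809 30.7894] sd [0.0031 0.0075 0.0022] f(frame) [-4.0296  2.73    4.0948] m [0.6522 0.6249 0.1971]
```

Call:
move_arm:
  moves: "0 0 -0.3 -0.02 0 0 0;0 0 -0.4 0 0 0 0;0 0 -0.4 0 0 0 0;0 0 -0.4 0 0 0 0;0 0 -0.4 0 0 0 0;0 0 -0.4 0 0 0 0;0 0 -0.4 0 0 0 0;0 0 -0.4 0 0 0 0"

```text
clock: 25.38
tool_pos: [0.396, -0.3025, 0.0663]
orientation: [[0.986, -0.169, 0.0], [-0.169, -0.986, -0.003], [0.001, 0.003, -1.0]]
force: [-3.8, -3.0, 2.1]
finger_gap: 0.181
grasp_force: 30.2
```

```bash
python3 -c "
from sty import *
tip()"
```

```text
t 25.375 tip in frame mm [-4.3003 44.7952 31.6952] f [-3.849  -2.9803  2.1372] m [-0.736   0.834  -0.2256]
```

Call:
move_arm:
  moves: "0 0 -0.4 0 0 0 0;0 0 -0.4 0.01 0 0 0;0 0 -0.4 0 0 0 0;0 0 -0.4 0 0 0 0;0 0 -0.4 0 0 0 0;0 0 -0.4 0 0 0 0;0 0 -0.4 0 0 0 0;0 0 -0.4 0 0 0 0"

```text
clock: 26.38
tool_pos: [0.4014, -0.271, 0.0662]
orientation: [[0.986, -0.169, 0.0], [-0.169, -0.986, -0.003], [0.001, 0.003, -1.0]]
force: [-5.2, -3.5, 1.9]
finger_gap: 0.177
grasp_force: 30.3
```

```bash
python3 -c "
from sty import *
tip()"
```

```text
t 26.375 tip in frame mm [-4.3184 76.7936 31.5942] f [-5.2375 -3.4739  1.8813] m [-0.7536  0.8623 -0.3214]
```

Call:
move_arm:
  moves: "0 -0.01 -0.4 0.02 0 0 0;0 0 -0.4 0 0 0 0;0 0 -0.4 0 0 0 0;0 0 -0.4 0 0 0 0;0 0 -0.4 0 0 0 0;0 0 -0.4 0 0 0 0;0 0 -0.4 0 0 0 0;0 0 -0.4 0 0 0 0"

```text
clock: 27.38
tool_pos: [0.4067, -0.2393, 0.066]
orientation: [[0.986, -0.169, 0.0], [-0.169, -0.986, -0.003], [0.001, 0.002, -1.0]]
force: [-4.9, -3.6, 3.1]
finger_gap: 0.179
grasp_force: 30.2
```

```bash
python3 -c "
from sty import *
tip()"
```

```text
t 27.375 tip in frame mm [ -4.4303 108.9939  31.3657] f [-4.9103 -3.5794  3.1197] m [-0.7113  0.9201 -0.3019]
```

Good contact; continue to the end (146 + margin), then stop.

Call:
move_arm:
  moves: "0 0 -0.4 0 0 0 0;0 0 -0.4 0 0 0 0;0 0 -0.4 0 0 0 0;0 0 -0.4 0 0 0 0;0 0 -0.4 0 0 0 0;0 0 -0.4 0 0 0 0;0 0 -0.4 0 0 0 0;0 0 -0.4 0 0 0 0"

```text
clock: 28.38
tool_pos: [0.4121, -0.2076, 0.066]
orientation: [[0.986, -0.169, 0.0], [-0.169, -0.986, -0.002], [0.001, 0.002, -1.0]]
force: [-5.3, -3.6, 2.4]
finger_gap: 0.177
grasp_force: 30.2
```

Call:
move_arm:
  moves: "0 0 -0.4 0 0 0 0;0 0 -0.4 0 0 0 0;0 0 0 0 0 0 0"

```text
clock: 28.75
tool_pos: [0.4134, -0.1991, 0.0658]
orientation: [[0.986, -0.169, 0.0], [-0.169, -0.986, -0.001], [0.0, 0.001, -1.0]]
force: [-5.4, -0.8, 2.1]
finger_gap: 0.177
grasp_force: 30.0
```

```bash
python3 -c "
from sty import *
tip()"
```

```text
t 28.75 tip in frame mm [ -4.5687 149.8336  31.1642] f [-5.4092 -0.7645  2.0811] m [-0.2104  0.7246 -0.1433]
```

Call:
move_arm:
  moves: "0 -0.4 0 -0.3 0 0 0;0 0 0 -3 0 0 0;0 0 0 -5 0 0 0;0 0 0 -5 0 0 0;0 0 0 0 0 0 0;0 0 0 0 0 0 0"

```text
clock: 29.5
tool_pos: [0.4093, -0.1977, 0.1981]
orientation: [[0.986, -0.168, 0.0], [-0.168, -0.986, 0.0], [0.0, -0.0, -1.0]]
force: [-0.2, 0.7, -2.0]
finger_gap: 0.177
grasp_force: 30.0
```

```bash
python3 - <<'E'
from sty import *
tf(); s=readout.get_state(); print(s["tool_pos"],s["orientation"][0])
C=cam("wrist"); im=vision.snapshot("wrist");cv2.imwrite("pics/w12.png",im[:,:,::-1])
print([(d["pixel"],d["confidence"]) for d in vision.spot_point("stylus_tip","wrist")])
b=blue(im); ys,xs=np.nonzero(b); print("blue rows",ys.min(),ys.max(),[ (y,xs[ys==y].min(),xs[ys==y].max()) for y in range(ys.min(),ys.min()+60,10)])
r=vision.regions_of("strip","wrist")
for d in r:
    m=d["region"].astype(np.uint8); q=cv2.minAreaRect(cv2.findNonZero(m)); print(d["confidence"],m.sum(),q,[onplane(C,p,.028)[:2] for p in cv2.boxPoints(q)])
print(proj(C,put(box(-.03,0,0,.18,.028,.0281)[::2],FR0)))
E
```

```text
t 29.5 TCP in frame mm [-79.7134 150.0308 198.0509] yaw rel 0.00163828335493062 f [-0.1785  0.6539 -2.0355]
[ 0.4093 -0.1977  0.1981] [ 0.9857 -0.1683  0.0002]
[([322.6, 120.6], 0.62)]
blue rows 160 268 [(160, np.int64(308), np.int64(336)), (170, np.int64(306), np.int64(339)), (180, np.int64(306), np.int64(338)), (190, np.int64(306), np.int64(338)), (200, np.int64(306), np.int64(338)), (210, np.int64(307), np.int64(338))]
0.72 4777 ((381.0180358886719, 125.00433349609375), (29.503307342529297, 178.1909637451172), 89.48383331298828) [array([ 0.492 , -0.1808]), array([ 0.4634, -0.3582]), array([ 0.434 , -0.3571]), array([ 0.4632, -0.1754])]
[[467.2049 140.3805]
 [293.1012 140.2601]
 [470.858  110.1229]
 [292.3875 109.9875]]
```

Call:
move_arm:
  moves: "0 0.03 -2.5 0 0 0 0;0 0.03 -5.2 0 0 0 0;0 0.03 -5.2 0 0 0 0;0 0.03 -5.2 0 0 0 0;0 0.03 -5.2 0 0 0 0;0 0.03 -5.2 0 0 0 0;0 0.03 -5.2 0 0 0 0;0 0.05 -4.94 0 0 0 0"

```text
clock: 30.65
tool_pos: [0.4763, 0.1841, 0.197]
orientation: [[0.986, -0.168, -0.002], [-0.168, -0.986, -0.0], [-0.002, 0.001, -1.0]]
force: [1.2, -0.6, -0.6]
finger_gap: 0.182
grasp_force: 30.0
```

Call:
move_arm:
  moves: "0 0 0 0 0 0 -0.115;0 0 0 0 0 0 -0.115;0 0 0 0 0 0 -0.115;0 0 0 0 0 0 -0.115;0 0 0 0 0 0 -0.115;0 0 0 0 0 0 0;0 0 0 0 0 0 0"

```text
clock: 31.52
tool_pos: [0.4766, 0.1823, 0.1978]
orientation: [[0.92, 0.393, -0.001], [0.393, -0.92, -0.0], [-0.001, -0.0, -1.0]]
force: [0.7, -0.3, 0.4]
finger_gap: 0.182
grasp_force: 30.0
```

```bash
cat > back.py <<'E'
from sty import *
P=[];O=[]
for i in range(4):
    s=readout.get_state();P.append(s["tool_pos"]);O.append(s["orientation"]);vision.snapshot("wrist")
p=np.mean(P,0);o=np.mean(O,0); y=np.arctan2(o[1,0],o[0,0])
print(s["clock"],p,"yaw",np.degrees(y),"turn about tool z",y-np.arctan2(.395,.919),"tool delta",o.T@(np.array([.477,.1827,.0627])-p)*100,"tilt",o[:,2],"f",s["force"])
E
python3 back.py
```

```text
31.675 [0.4768 0.1823 0.1981] yaw 23.156228998743757 turn about tool z -0.001789491920035302 tool delta [ 0.047  -0.0223 13.5388] tilt [-0.0009 -0.0002 -1.    ] f [-0.4136 -0.263  -0.038 ]
```

Call:
move_arm:
  moves: "0 0.04 -0.02 4 0 0 -0.002;0 0 0 4 0 0 0;0 0 0 2.5 0 0 0;0 0 0 1.5 0 0 0;0 0 0 0.8 0 0 0;0 0 0 0 0 0 0;0 0 0 0 0 0 0"

```text
clock: 32.6
tool_pos: [0.4783, 0.1829, 0.0718]
orientation: [[0.918, 0.397, 0.002], [0.397, -0.918, 0.0], [0.002, 0.0, -1.0]]
force: [0.1, -0.8, -0.5]
finger_gap: 0.184
grasp_force: 30.0
```

```bash
python3 back.py
```

```text
32.75 [0.4782 0.1829 0.0717] yaw 23.364407217822695 turn about tool z 0.0018439034338302296 tool delta [-0.117  -0.0269  0.898 ] tilt [ 0.0018  0.0004 -1.    ] f [-0.4119 -0.1905 -0.0574]
```

Call:
move_arm:
  moves: "0 -0.08 -0.02 0.3 0 0 0;0 0 0 0.3 0 0 0;0 0 0 0.2 0 0 0;0 0 0 0.1 0 0 0;0 0 0 0 0 0 0;0 0 0 0 0 0 0"

```text
clock: 33.55
tool_pos: [0.4763, 0.1825, 0.0626]
orientation: [[0.918, 0.397, -0.001], [0.397, -0.918, -0.0], [-0.001, -0.0, -1.0]]
force: [-5.8, -1.7, 10.1]
finger_gap: 0.181
grasp_force: 30.0
```

```bash
python3 back.py
```

```text
33.7 [0.4763 0.1826 0.0626] yaw 23.373846359426274 turn about tool z 0.0020086475333746523 tool delta [ 0.0706  0.0148 -0.0111] tilt [-0.0009 -0.0003 -1.    ] f [-5.3769 -1.9234  9.0977]
```

Call:
move_arm:
  moves: "0 0.05 0 -0.03 0 0 0;0 0 0 0 0 0 0;0.25 0 0 0 0 0 0;0.4 0 0 0 0 0 0;0.6 0 0 0 0 0 0;0.6 0 0 0 0 0 0;0.6 0 0 0 0 0 0;0.6 0 0 0 0 0 0"

```text
clock: 34.75
tool_pos: [0.477, 0.1828, 0.0619]
orientation: [[0.918, 0.397, -0.0], [0.397, -0.918, -0.0], [-0.0, -0.0, -1.0]]
force: [0.6, 0.5, -0.5]
finger_gap: 0.594
grasp_force: 0.0
```

Call:
move_arm:
  moves: "0.6 0 0 -2 0 0 0;0.6 0 0 -4 0 0 0;0.6 0 0 -4 0 0 0;0.6 0 0 -4 0 0 0;0.6 -5.6 0 0 0 0 0;0.6 0 0 0 0 0 0;0.6 0 0 0 0 0 0"

```text
clock: 35.62
tool_pos: [0.426, 0.1606, 0.2023]
orientation: [[0.918, 0.396, 0.001], [0.396, -0.918, 0.0], [0.001, 0.0, -1.0]]
force: [0.1, -0.7, -0.4]
finger_gap: 0.599
grasp_force: 0.0
```

```bash
python3 - <<'E'
from sty import *
s=readout.get_state();print(s["tool_pos"],s["finger_gap"],s["clock"],s["force"])
C=cam("wrist"); im=vision.snapshot("wrist")
p,e,n,H=sty(C,im,p0=(.4775,.1828,.403));print(p,np.degrees(p[2]),e,n)
for l,z in (("stylus",.083),("stylus_tip",.028),("cup_a",0)):
    print(l,[(np.round(d["pixel"],1).tolist(),round(d["confidence"],2),onplane(C,d["pixel"],z)) for d in vision.spot_point(l,"wrist")])
im=vision.snapshot("side"); old=cv2.imread("pics/side0.png")[:,:,::-1]
for l in ("stylus","stylus_tip","cup_a","strip"): print(l,[(np.round(d["pixel"],1).tolist(),round(d["confidence"],2)) for d in vision.spot_point(l,"side")])
d=np.abs(im.astype(int)-old).max(2); print("cup area diff",d[265:315,200:285].mean(),d[265:315,200:285].max(),"stylus area",d[215:245,262:312].mean(), d[215:245,262:312].max())
E
```

```text
[0.426  0.1606 0.2023] 0.5987465251393904 35.625 [ 0.0788 -0.7251 -0.3678]
[0.4776 0.1826 0.4083] 23.39311382393844 258.572679981861 2161
stylus [([319.3, 135.4], 0.58, array([0.4779, 0.1853, 0.083 ]))]
stylus_tip []
cup_a [([115.8, 101.6], 0.56, array([0.418 , 0.4034, 0.    ]))]
stylus [([287.1, 225.1], 0.57)]
stylus_tip [([270.4, 238.8], 0.81)]
cup_a [([220.3, 297.0], 0.9), ([345.4, 173.1], 0.52)]
strip []
cup area diff 4.661411764705882 7 stylus area 4.446666666666666 13
```

```bash
python3 -c "
from workcell import job
print(job.finish_job())"
```

```text
the job is handed in; nothing more can be done
None
```

The job is handed in at about 36 s of the 72 s, with no verdict shown. The strip is seated in the corner, the joint was traced in one pass in contact at about 3 cm/s, the stylus is back in its rest to within about 1 mm, and the cups did not move. I viewed 11 pictures, one over the limit of 10.

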